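# Uncap the tall lens with the cap puller

## Task

Use the fork-shaped cap puller to pull the snug aluminium cap straight up off the taller of the two clamped lenses, without touching the cap with the fingers. Then lower the puller, with the cap still in its fork, until it stands upright on the floor of the walnut bin, and only then let go. Leave the shorter lens capped.

Things in the scene. Friction and masses are not known exactly. Their poses are not given: they have to be found in the camera images.
- puller: Steel C-shaped cap puller, loose, 180 g, standing on its fork. Origin: underside, below the handle's middle; x = way the fork points. Black 22 mm square handle, z 56-101. Two tines, z 0-6, y 31-45 either side, x -58 to 40, tip lips up to z 11. Back plate 90 wide at x -58 to -52; top arm z 48-56, x to 13. The cap goes in between tines and arm from +x, until its middle is below the handle.
- cap: Cap to pull: aluminium mushroom, 60 g, on the TALLER lens. Origin: centre of skirt's underside, 78 mm above the counter. Skirt 46 dia, z 0-12; flange 84 dia, z 12-20 (underside 90 above counter). Lens fixed: neck 34 dia, barrel 68 dia whose top is 50 above counter; tines enter from any side between barrel and flange. Sprung catches: 5-15 N upward frees it; off once raised 12 mm.
- cap_short: Identical cap on the SHORTER fixed lens, to be left in place. Origin: centre of its skirt's underside, 48 mm above the counter; top 68 mm above it; the barrel's top is at 20 mm. The two lenses stand side by side, left and right in either order, at least 140 mm apart.
- bin: Shallow walnut catch bin, fixed. Origin: centre of its underside, on the counter; x, y along its sides. Outside 220 (x) x 200 (y) x 35 mm, walls and floor 8 mm thick. A steel chute 70 mm wide slopes into it over its +x wall: inner end at x = 84 mm, 37 mm up; outer end at x = 229 mm, 115 mm up.
There are look-alikes about, which are no part of the job. What is shaped like the puller but orange, pink or red is not meant.

How it is judged:
By the outcome, as a careful person would: the job done as asked, in the order asked, and still so for the second after the job is handed in, with the robot touching nothing.
It also fails if it takes over 54 s, if anything falls off the work surface, if the arm or the gripper's body presses on something with over 40 N, if the wrist force passes 120 N, or if a joint passes its speed limit or range.

## Robot

A 6-joint arm with a two-finger parallel gripper is mounted at the origin on the work surface. World frame = base frame: x ahead of the robot, y to its left, z up, the work surface at z = 0. Lengths are in m, angles in rad, forces in N, time in s.
With the tool pointing down it reaches from about 0.35 to 0.975 m from the base axis. Payload 4.9 kg.
Tool frame: the origin (TCP) lies midway between the tips of the shut fingers; the grasp point (between the pads) lies 19 mm behind it; z points along the fingers, y is the line along which they close (so a half turn about z gives the same grasp; the last joint's range is limited). The gripper opens to 85 mm and grips with 20 to 120 N. Pads are 22 mm wide; open, the fingers measure 114 mm over their backs; the gripper's body (76 mm by 85 mm) begins 54 mm behind the grasp point. The pads swing forward as they close: fully open they stand 13 mm farther back than shut.
Start: joints at [1.09, 0.053, 1.613, -0, 1.476, -0.119], TCP at [0.221, 0.585, 0.231] pointing down, gripper open.
Joint ranges: [-3.01, 3.01], [-1.01, 2.22], [0.06, 2.58], [-1.02, 4.17], [0.09, 2.62], [-3.14, 3.14]. Speed limits (rad/s): [2.57, 2.57, 3.14, 3.14, 3.14, 3.14].

## Interface

Orientations are given as a unit quaternion [w, x, y, z].
In Python, from plant import * gives the robot as it stands.
- The arm moves only by the tool jog_arm, never from a script. Its argument "targets" is a list of rows, each a list of 3 entries, a list of its own where there are three numbers: the shift along the tool's x, y, z in units of 25 mm (1.0 is 25 mm), then the turn, a rotation vector about the tool's x, y, z in units of 8 degrees (1.0 is 8 degrees), then the opening in per cent of the stroke, from 0 (shut) to 100 (fully open). A call has 1 to 8 rows; each row is the pose to reach, as a shift and turn from the pose commanded when the call began, along the tool's axes at that moment; what a row does not reach only later rows make up. A row lasts 1/8 s, in which the tool goes at most 62.5 mm and 10.7 degrees, less where a joint would pass 70% of its speed; a pose out of reach is approached as far as the arm can. A call with a gripper value outside its range is refused whole. The fingers move at their own pace and stop on an object; the grip force is fixed at half the most. Time passes only in rows, so rows that repeat a pose let the fingers close. It gives the time, the measured TCP pose, the force, the opening and the grip force at its end, in the units of the state.
- state(): the state, without advancing time (a new reading comes with each control period).
- grab_frame(name): name is "scene" or "top"; returns (picture, depth): 480x640x3 uint8, red, green, blue; 480x640 float32, m along the optical axis (not along the pixel's ray), 0 where there is no reading.
- camera_params(name): a dict with "fovy" (degrees; the focal length in pixels is half the picture's height over the tangent of half this angle, whatever the lens; pixels are square), "cx", "cy" (the principal point, pixels), "rvec" (rotation vector, rad) and "tvec" (3), from world to camera coordinates, as OpenCV has them. Camera axes: x right, y down, z forward; pixel columns grow to the right and rows downward; lengths in m; the calibration is good to about 2 mm. A picture is of the moment at which its call begins. camera_params takes no time and is no camera call.
- job_done(): hands the job in; it is judged then, once.
The state is a dict: "time": time; "joint_pos": joint angles; "joint_vel": joint speeds; "joint_efforts": joint torques, N m; "tool_pos": TCP position; "tool_rot": TCP orientation; "contact_force": force on the tool from outside, world axes, zero at the start; "ft_torque": the same for the moment, N m; "gripper_width": opening from 0.0 (shut) to 1.0 (fully open); "grasp_force": force on a finger pad.
Only numpy, scipy, OpenCV 4.12 (cv2) and the standard library are available. Lean on these libraries where they do the work, as an engineer would, in place of code of your own. Each camera call takes 0.05 s, during which the arm holds its last target. There are 200 camera calls.

## Working session

There is one attempt and no reset: what is moved stays moved. The work goes in short steps, Python scripts to look and compute and a tool call to move; the robot and the scene stay as the last step left them, time stands still between calls to the robot, and variables do not carry over. Pictures are saved under pics/ and viewed, at most 10 in all, crops included, and the job is handed in when it is done.

Besides the shell and the picture viewer there is one more tool, called after "Call:" as name(argument=value, ...), one argument or row to a line, values as JSON. jog_arm: Moves the arm, as the interface text tells. Its arguments: {"type":"object","properties":{"targets":{"type":"array"}},"required":["targets"]}

```bash
mkdir -p pics; cat > h.py <<'E'
from plant import *
import numpy as np, cv2
def cam(n):
    c=camera_params(n); f=240/np.tan(np.radians(c["fovy"])/2)
    R=cv2.Rodrigues(np.array(c["rvec"],float))[0]; t=np.array(c["tvec"],float)
    return f,c["cx"],c["cy"],R,t,c
def pts(n,d):
    f,cx,cy,R,t,_=cam(n); v,u=np.mgrid[0:480,0:640]
    p=np.stack([(u-cx)/f*d,(v-cy)/f*d,d],-1)
    w=(p-t)@R; w[d<=0]=np.nan; return w
def ray(n,u,v,z):
    f,cx,cy,R,t,_=cam(n); o=-R.T@t; d=R.T@np.array([(u-cx)/f,(v-cy)/f,1]); return o+d*(z-o[2])/d[2]
E
python3 - <<'E'
from h import *
for n in("scene","top"):
    p,d=grab_frame(n); cv2.imwrite(f"pics/{n}0.png",p[:,:,::-1]); np.savez(f"{n}0.npz",p=p,d=d)
    f,cx,cy,R,t,c=cam(n); print(n,f,c,-R.T@t,(d>0).mean())
print(state())
E
```

```text
scene 453.9589409345849 {'fovy': 55.72922016694082, 'cx': 315.6882958103306, 'cy': 231.92766053862462, 'rvec': array([ 1.54927906,  2.28387995, -0.67640497]), 'tvec': array([ 0.34452187, -0.3069996 ,  1.57404261])} [1.14382996 0.11020621 1.1704964 ] 0.9959114583333334
top 494.4855475672774 {'fovy': 51.779505401318794, 'cx': 329.86092292017565, 'cy': 245.05384919066222, 'rvec': array([ 2.12676604, -2.1681567 ,  0.12643449]), 'tvec': array([-0.15896798,  0.48372222,  1.32332396])} [ 0.30379401 -0.18444793  1.37263705] 0.9958561197916667
{'time': 0.1, 'joint_pos': array([ 1.08997306e+00,  5.32868630e-02,  1.61416387e+00, -8.92061509e-07,
        1.47598671e+00, -1.18996748e-01]), 'joint_vel': array([ 0.00026219, -0.0017837 , -0.00300374,  0.00126552, -0.0028546 ,
        0.0005761 ]), 'joint_efforts': array([-1.31582756e-04, -3.94900453e+01, -3.71365678e+01, -1.08569589e-04,
        3.92136208e-03, -1.28294491e-05]), 'tool_pos': array([0.22097521, 0.58403062, 0.23018413]), 'tool_rot': array([-2.72083286e-04,  1.79927886e-01,  9.83679371e-01, -8.81354580e-04]), 'contact_force': array([ 0.34693423, -0.91735618, -0.27234201]), 'ft_torque': array([ 0.0193766 , -0.0186128 ,  0.02571483]), 'grasp_force': 0.0, 'gripper_width': 1.0017100248666986}
```

View pics/scene0.png

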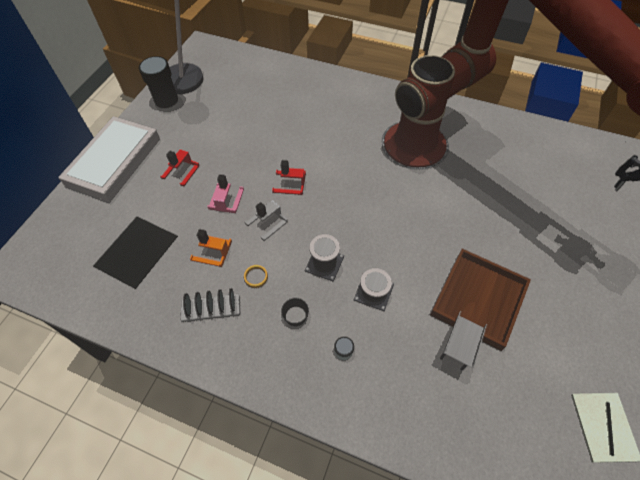

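View pics/top0.png

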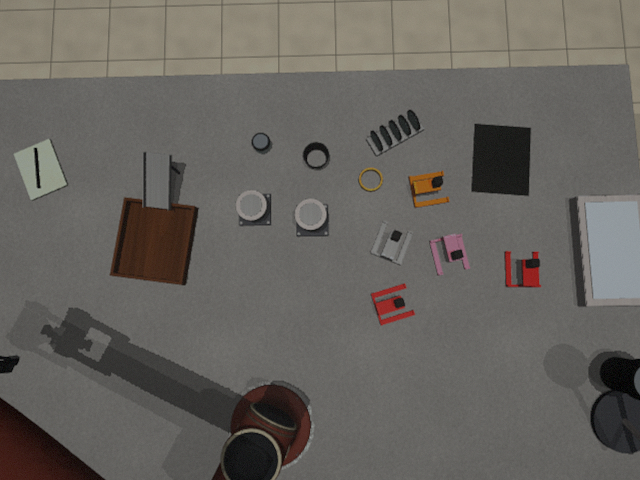

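The scene view shows the grey puller near (267,217), the lenses at (324,250) and (375,285), and the bin at (480,300). In the top view the puller is at (391,243), the lenses at (311,214) and (252,206), and the bin at (155,243), with the chute going up the picture.

```bash
cat > m.py <<'E'
from h import *
D={n:np.load(n+"0.npz") for n in("scene","top")}
W={n:pts(n,D[n]["d"]) for n in D}
def rect(q):
    r=cv2.minAreaRect((q*1000).astype(np.float32)); return np.round(r[0],1),np.round(r[1],1),round(r[2],1)
w=W["top"];p=D["top"]["p"].astype(int)
for nm,(u0,u1,v0,v1) in dict(L=(225,280,180,235),R=(285,340,190,245)).items():
    q=w[v0:v1,u0:u1].reshape(-1,3); zt=np.nanpercentile(q[:,2],98); t=q[q[:,2]>zt-.006]
    c,r=cv2.minEnclosingCircle((t[:,:2]*1000).astype(np.float32)); print(nm,"top z",zt,"c",c,r,len(t))
u0,u1,v0,v1=365,418,212,272
q=w[v0:v1,u0:u1].reshape(-1,3);z=q[:,2]
for a,b in((.09,.12),(.04,.065),(.003,.02)):
    t=q[(z>a)&(z<b)]; print(a,b,len(t),rect(t[:,:2]),t[:,2].mean())
# same from the scene camera
ws=W["scene"];q=ws[190:245,240:295].reshape(-1,3);z=q[:,2]
for a,b in((.085,.12),(.046,.065)):
    t=q[(z>a)&(z<b)]; print("s",a,b,len(t),rect(t[:,:2]))
for nm,(u0,u1,v0,v1) in dict(c1=(300,350,225,280),c2=(350,400,260,310)).items():
    q=ws[v0:v1,u0:u1].reshape(-1,3); zt=np.nanpercentile(q[:,2],95); t=q[(q[:,2]>zt-.006)]
    print("s",nm,zt,cv2.minEnclosingCircle((t[:,:2]*1000).astype(np.float32)))
q=w[190:295,100:210].reshape(-1,3);z=q[:,2]
t=q[(z>.027)&(z<.042)]; print("bin rim",len(t),rect(t[:,:2]))
q=w[145:215,135:185].reshape(-1,3);t=q[(q[:,2]>.045)&(q[:,2]<.13)]; print("chute",rect(t[:,:2]))
a=cv2.resize(D["top"]["p"][205:280,355:430],(600,600),interpolation=2)[:,:,::-1]
cv2.imwrite("pics/pul.png",a)
E
python3 m.py
```

```text
L top z 0.07139548011599549 c (587.7333984375, 43.4178466796875) 42.143798828125 594
R top z 0.10120538050110427 c (554.759765625, -117.90059661865234) 41.74624252319336 655
0.09 0.12 73 (array([ 494.4, -342.2]), array([21.8, 21.9]), 64.3) 0.09919445293544504
0.04 0.065 277 (array([ 473.7, -333.1]), array([34.2, 71.9]), 66.9) 0.0552138236040228
0.003 0.02 583 (array([ 491.2, -339. ]), array([146.1, 166.7]), 88.5) 0.0062646599592286805
s 0.085 0.12 75 (array([ 496.6, -344.9]), array([23.8, 21. ]), 72.0)
s 0.046 0.065 196 (array([ 475.1, -335.7]), array([38.2, 74.2]), 67.9)
s c1 0.10109416147823817 ((555.8842163085938, -120.21762084960938), 43.15370178222656)
s c2 0.07122797104317413 ((590.412353515625, 39.45086669921875), 43.38330841064453)
bin rim 1005 (array([506.9, 320.5]), array([205.1, 228.1]), 81.6)
chute (array([658.5, 297.8]), array([ 76.8, 143.8]), 80.8)
```

View pics/pul.png

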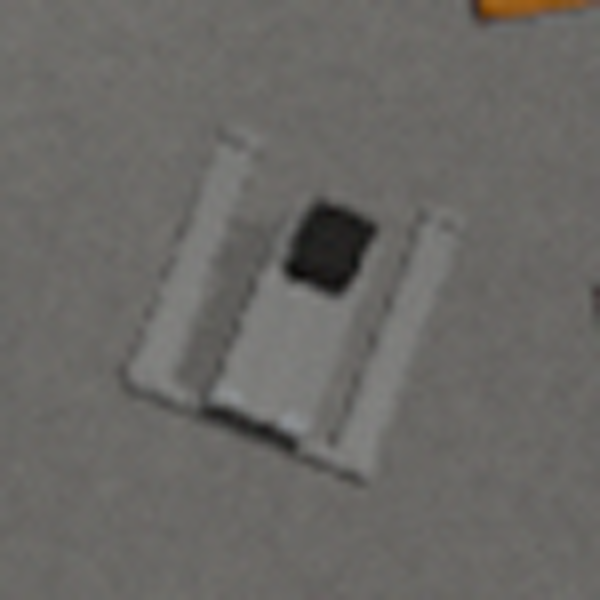

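Call:
jog_arm(
  targets=[
    [[-15.8,-14.8,0],[0,0,0.3],70],
    [[-15.8,-14.8,0],[0,0,0.3],70],
    [[-15.8,-14.8,0],[0,0,0.3],70],
    [[-15.8,-14.8,0],[0,0,0.3],70],
    [[-15.8,-14.8,0],[0,0,0.3],70],
    [[-15.8,-14.8,0],[0,0,0.3],70],
    [[-15.8,-14.8,0],[0,0,0.3],70],
    [[-15.8,-14.8,0],[0,0,0.3],70],
  ],
)

```text
time: 1.1
tool_pos: [0.4418, 0.1337, 0.231]
tool_rot: [0.0, 0.2, 0.98, 0.0]
contact_force: [0.6, -0.2, 0.8]
gripper_width: 0.704
grasp_force: 0.0
```

```bash
cat > g.py <<'E'
import sys
from h import *
from scipy.spatial.transform import Rotation as Ro
s=state(); q=s["tool_rot"]; R=Ro.from_quat([q[1],q[2],q[3],q[0]])
x,y,z,yaw=map(float,sys.argv[1:5])  # mm, mm, mm, yaw of the fork (deg)
a=np.radians(yaw); T=Ro.from_matrix(np.array([[-np.cos(a),-np.sin(a),0],[-np.sin(a),np.cos(a),0],[0,0,-1]]).T)
print("t",s["time"],"pos",s["tool_pos"]*1e3,"units",np.round(R.inv().apply(np.array([x,y,z])/1e3-s["tool_pos"])/.025,2),"turn",np.round(np.degrees((R.inv()*T).as_rotvec())/8,2),"F",s["contact_force"],"w",s["gripper_width"],s["grasp_force"],"j",np.round(s["joint_pos"],2))
E
python3 g.py 495.5 -343.5 200 -23
```

```text
t 1.1 pos [441.78870994 133.72184901 231.03491682] units [ -9.47 -16.71   1.24] turn [ 0.    0.   -0.02] F [ 0.6194911  -0.21672611  0.81430505] w 0.703552066628227 0.0 j [ 0.13 -0.36  1.98  0.    1.52 -1.03]
```

Call:
jog_arm(
  targets=[
    [[-9.5,-16.7,1.2],[0,0,0],70],
    [[-9.5,-16.7,1.2],[0,0,0],70],
    [[-9.5,-16.7,1.2],[0,0,0],70],
    [[-9.5,-16.7,1.2],[0,0,0],70],
    [[-9.5,-16.7,1.2],[0,0,0],70],
    [[-9.5,-16.7,1.2],[0,0,0],70],
    [[-9.5,-16.7,1.2],[0,0,0],70],
    [[-9.5,-16.7,1.2],[0,0,0],70],
  ],
)

```text
time: 2.1
tool_pos: [0.4954, -0.344, 0.2003]
tool_rot: [-0.001, 0.201, 0.98, 0.0]
contact_force: [0.8, 1.0, 0.3]
gripper_width: 0.701
grasp_force: 0.0
```

```bash
python3 g.py 495.5 -343.5 130 -23
```

```text
t 2.1 pos [ 495.35947517 -343.98368446  200.31762955] units [-0.    0.02  2.81] turn [ 0.   -0.01 -0.03] F [0.82132863 0.9635367  0.26733716] w 0.7010498201371123 0.0 j [-0.73  0.02  1.7  -0.    1.42 -1.9 ]
```

Call:
jog_arm(
  targets=[
    [[0,0,2],[0,0,0],70],
    [[0,0,4],[0,0,0],70],
    [[0,0,5.4],[0,0,0],70],
    [[0,0,5.4],[0,0,0],70],
  ],
)

```text
time: 2.6
tool_pos: [0.4933, -0.3393, 0.062]
tool_rot: [-0.004, 0.201, 0.98, 0.002]
contact_force: [-0.4, -0.0, 0.7]
gripper_width: 0.705
grasp_force: 0.0
```

Call:
jog_arm(
  targets=[
    [[0,0,0],[0,0,0],0],
    [[0,0,0],[0,0,0],0],
    [[0,0,0],[0,0,0],0],
    [[0,0,0],[0,0,0],0],
    [[0,0,0],[0,0,0],0],
    [[0,0,0],[0,0,0],0],
  ],
)

```text
time: 3.35
tool_pos: [0.4972, -0.343, 0.0688]
tool_rot: [0.002, 0.201, 0.98, -0.001]
contact_force: [-1.2, -2.8, 6.4]
gripper_width: 0.249
grasp_force: 62.1
```

```bash
python3 g.py 495.5 -343.5 130 -23
```

```text
t 3.35 pos [ 497.1960246  -342.99071162   68.82781539] units [ 0.04 -0.05 -2.45] turn [-0.01  0.03 -0.02] F [-1.16127649 -2.78034341  6.35878035] w 0.24873309870028903 62.08180904388428 j [-0.73  0.15  1.79 -0.    1.19 -1.89]
```

Call:
jog_arm(
  targets=[
    [[0,0,-1],[0,0,0],0],
    [[0,0,-2.5],[0,0,0],0],
    [[0,0,-4],[0,0,0],0],
    [[0,0,-5],[0,0,0],0],
    [[0,0,-5],[0,0,0],0],
  ],
)

```text
time: 3.98
tool_pos: [0.4969, -0.3422, 0.1936]
tool_rot: [0.002, 0.2, 0.98, -0.001]
contact_force: [0.3, -1.2, -1.4]
gripper_width: 0.25
grasp_force: 61.0
```

```bash
python3 g.py 445 -72 190 -23
```

```text
t 3.975 pos [ 496.87029057 -342.18092568  193.63811947] units [6.15 9.12 0.11] turn [-0.01  0.03 -0.02] F [ 0.322435   -1.24262053 -1.42385955] w 0.24970562155496592 60.957380533218384 j [-0.73  0.02  1.71  0.    1.41 -1.89]
```

Call:
jog_arm(
  targets=[
    [[1.2,1.8,0],[0,0,0],0],
    [[2.4,3.6,0],[0,0,0],0],
    [[3.6,5.4,0],[0,0,0],0],
    [[4.8,7.2,0],[0,0,0],0],
    [[5.8,8.6,0],[0,0,0],0],
    [[6.1,9.1,0],[0,0,0],0],
    [[6.1,9.1,0],[0,0,0],0],
    [[6.1,9.1,0],[0,0,0],0],
  ],
)

```text
time: 4.97
tool_pos: [0.4451, -0.0733, 0.1908]
tool_rot: [-0.0, 0.201, 0.98, -0.0]
contact_force: [0.0, 0.1, -0.9]
gripper_width: 0.245
grasp_force: 60.9
```

```bash
python3 g.py 445 -72 134 -23; python3 - <<'E'
from h import *
for n in("scene","top"):
    p,d=grab_frame(n); np.savez(f"{n}1.npz",p=p,d=d); cv2.imwrite(f"pics/{n}1.png",p[100:340,160:480,::-1].repeat(2,0).repeat(2,1))
E
```

```text
t 4.975 pos [445.07313066 -73.2835088  190.7638521 ] units [0.02 0.05 2.27] turn [-0.   -0.01 -0.02] F [ 0.02816499  0.05278009 -0.92829018] w 0.2450601610526891 60.907766819000244 j [-0.33 -0.36  2.05 -0.    1.45 -1.49]
```

View pics/scene1.png

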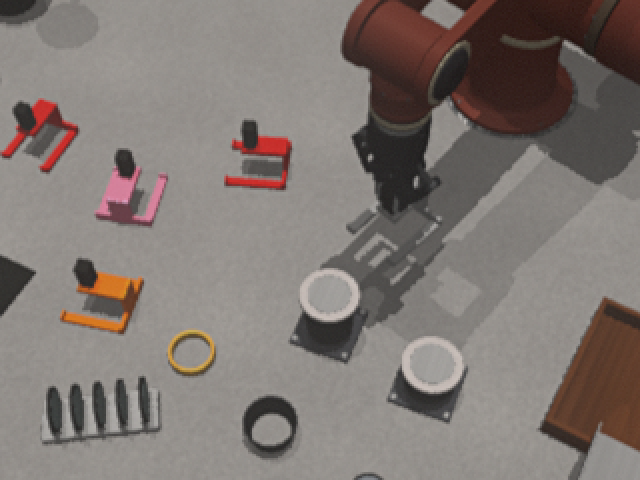

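View pics/top1.png

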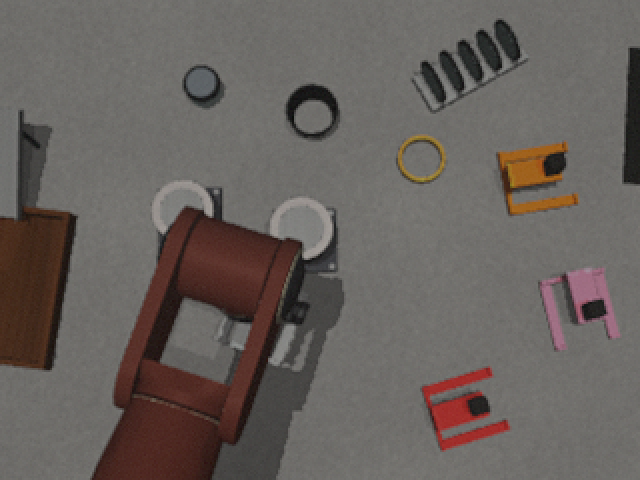

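The crops show the puller held upright, fork towards the tall lens: tine tips near (355,228) and (438,215) in the scene crop, tall cap at (330,297). I'll check the held pose using depth.

```bash
python3 - <<'E'
from h import *
a=np.radians(-23); ex=np.array([np.cos(a),np.sin(a)]); ey=np.array([-np.sin(a),np.cos(a)])
for n in("scene","top"):
    d=np.load(n+"1.npz")["d"]; w=pts(n,d).reshape(-1,3); r=w[:,:2]-[.4451,-.0733]
    l=np.c_[r@ex,r@ey,w[:,2]-.122]*1e3
    k=(abs(l[:,1])<60)&(l[:,0]>-70)&(l[:,0]<60)&(l[:,2]>-25)&(l[:,2]<30); t=l[k]
    for s in(1,-1):
        q=t[(s*t[:,1]>22)]
        if len(q)<8: continue
        print(n,s,len(q),"x",np.percentile(q[:,0],[2,98]).round(1),"y",np.percentile(q[:,1],[2,50,98]).round(1),"z",np.percentile(q[:,2],[5,50,95]).round(1))
        m=(q[:,0]>-45)&(q[:,0]<45)
        print("   slope y/x",np.polyfit(q[m,0],q[m,1],1).round(3),"z/x",np.polyfit(q[m,0],q[m,2],1).round(3))
E
```

```text
scene 1 202 x [-57.5  39. ] y [24.4 36.1 43.1] z [ 3.4  7.6 18. ]
   slope y/x [-3.0000e-03  3.6153e+01] z/x [0.012 7.132]
scene -1 103 x [-20.3  39.4] y [-48.1 -40.2 -32.9] z [ 2.1  7.3 12.5]
   slope y/x [ 3.8000e-02 -4.0737e+01] z/x [0.022 6.963]
top 1 84 x [-60.4 -28.5] y [24.7 37.1 44.7] z [ 1.3  6.4 18. ]
   slope y/x [3.5000e-02 3.9432e+01] z/x [0.049 7.185]
top -1 154 x [-60.   35.4] y [-44.6 -37.9 -30.5] z [ 2.   6.4 15.2]
   slope y/x [-6.0000e-03 -3.8128e+01] z/x [0.016 6.427]
```

Call:
jog_arm(
  targets=[
    [[0,0.05,1],[0,0,0],0],
    [[0,0.05,2],[0,0,0],0],
    [[0,0.05,2.25],[0,0,0],0],
    [[0,0.05,2.25],[0,0,0],0],
    [[0,0.05,2.25],[0,0,0],0],
  ],
)

```text
time: 5.7
tool_pos: [0.4464, -0.0718, 0.1364]
tool_rot: [0.001, 0.201, 0.98, -0.0]
contact_force: [0.7, -0.6, -1.7]
gripper_width: 0.248
grasp_force: 60.8
```

```bash
python3 g.py 555.5 -118.3 134 -23
```

```text
t 5.7 pos [446.41541749 -71.79257197 136.41580549] units [-4.74  0.    0.11] turn [ 0.    0.02 -0.02] F [ 0.68561631 -0.6395925  -1.72297266] w 0.2480027269719739 60.84647297859192 j [-0.32 -0.3   2.1  -0.    1.34 -1.49]
```

Call:
jog_arm(
  targets=[
    [[-0.6,0,0.1],[0,0,0],0],
    [[-1.2,0,0.1],[0,0,0],0],
    [[-1.8,0,0.1],[0,0,0],0],
    [[-2.4,0,0.1],[0,0,0],0],
    [[-3.0,0,0.1],[0,0,0],0],
    [[-3.0,0,0.1],[0,0,0],0],
  ],
)

```text
time: 6.45
tool_pos: [0.5156, -0.1013, 0.1334]
tool_rot: [0.001, 0.201, 0.98, -0.0]
contact_force: [-0.4, -0.2, -1.3]
gripper_width: 0.251
grasp_force: 61.0
```

```bash
python3 g.py 555.5 -118.3 134 -23
```

```text
t 6.45 pos [ 515.55932064 -101.27332633  133.36178896] units [-1.74  0.   -0.02] turn [ 0.    0.01 -0.02] F [-0.43359608 -0.16366349 -1.27395173] w 0.2506220048899867 60.9571373462677 j [-0.34 -0.11  1.94 -0.    1.31 -1.5 ]
```

No contact so far, so I'm going in the rest of the way.

Call:
jog_arm(
  targets=[
    [[-0.5,0,0],[0,0,0],0],
    [[-1.0,0,0],[0,0,0],0],
    [[-1.5,0,0],[0,0,0],0],
    [[-1.75,0,0],[0,0,0],0],
    [[-1.75,0,0],[0,0,0],0],
    [[-1.75,0,0],[0,0,0],0],
  ],
)

```text
time: 7.2
tool_pos: [0.5545, -0.1178, 0.1324]
tool_rot: [-0.0, 0.2, 0.98, 0.0]
contact_force: [0.1, 0.1, -2.3]
gripper_width: 0.248
grasp_force: 60.9
```

```bash
python3 g.py 555.5 -118.3 134 -23; python3 - <<'E'
from h import *
p,d=grab_frame("scene"); np.savez("scene2.npz",p=p,d=d); cv2.imwrite("pics/scene2.png",cv2.resize(p[180:300,260:420,::-1],(800,600),interpolation=2))
E
```

```text
t 7.2 pos [ 554.47864187 -117.79422298  132.35271635] units [-0.05 -0.   -0.07] turn [-0.   -0.   -0.02] F [ 0.06981354  0.05646306 -2.2894467 ] w 0.24847781559540422 60.922526121139526 j [-0.34 -0.    1.84  0.    1.31 -1.51]
```

View pics/scene2.png

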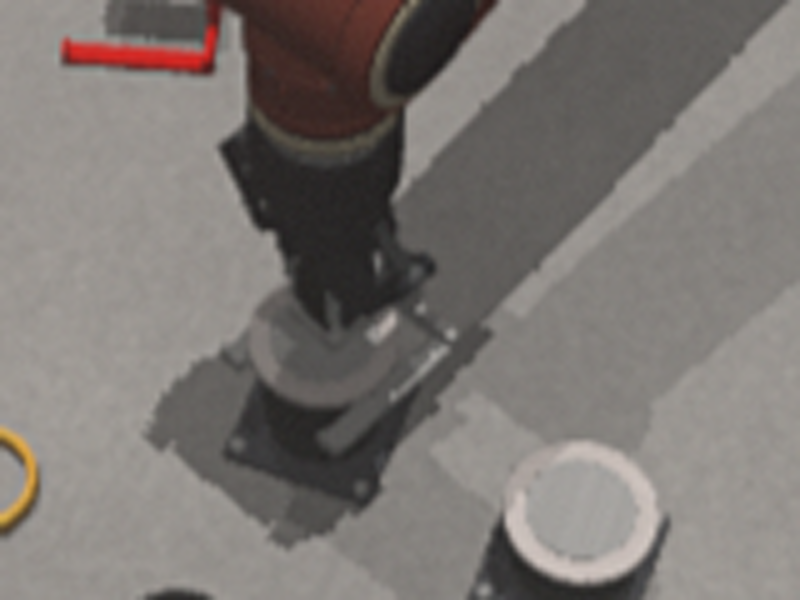

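The picture shows the cap inside the fork, with the near tine's tip at (330,440) below the flange and the arm above the cap. I'll lift it straight up.

Call:
jog_arm(
  targets=[
    [[-0.05,0,-0.4],[0,0,0],0],
    [[-0.05,0,-0.6],[0,0,0],0],
    [[-0.05,0,-0.8],[0,0,0],0],
    [[-0.05,0,-1.0],[0,0,0],0],
    [[-0.05,0,-1.2],[0,0,0],0],
    [[-0.05,0,-1.4],[0,0,0],0],
    [[-0.05,0,-1.6],[0,0,0],0],
    [[-0.05,0,-1.6],[0,0,0],0],
  ],
)

```text
time: 8.25
tool_pos: [0.5569, -0.1188, 0.1748]
tool_rot: [0.002, 0.2, 0.98, -0.0]
contact_force: [0.3, 0.9, -1.8]
gripper_width: 0.248
grasp_force: 60.9
```

Call:
jog_arm(
  targets=[
    [[0,0,-0.5],[0,0,0],0],
    [[0,0,-1],[0,0,0],0],
    [[0,0,-1.5],[0,0,0],0],
    [[0,0,-2],[0,0,0],0],
    [[0,0,-2.5],[0,0,0],0],
    [[0,0,-3],[0,0,0],0],
    [[0,0,-3],[0,0,0],0],
  ],
)

```text
time: 9.12
tool_pos: [0.5566, -0.1187, 0.2493]
tool_rot: [0.001, 0.2, 0.98, -0.0]
contact_force: [0.8, -0.5, -2.2]
gripper_width: 0.246
grasp_force: 60.9
```

```bash
python3 g.py 495.5 321.5 245 -8.5; python3 - <<'E'
from h import *
p,d=grab_frame("scene"); np.savez("scene3.npz",p=p,d=d); cv2.imwrite("pics/scene3.png",cv2.resize(p[160:300,240:420,::-1],(770,600),interpolation=2))
E
```

```text
t 9.125 pos [ 556.6213219  -118.68335333  249.33979541] units [ 9.16 15.23  0.15] turn [-0.    0.02 -1.83] F [ 0.78047624 -0.47912332 -2.22868089] w 0.24585643807792285 60.88855504989624 j [-0.34 -0.09  1.73 -0.    1.51 -1.51]
```

View pics/scene3.png

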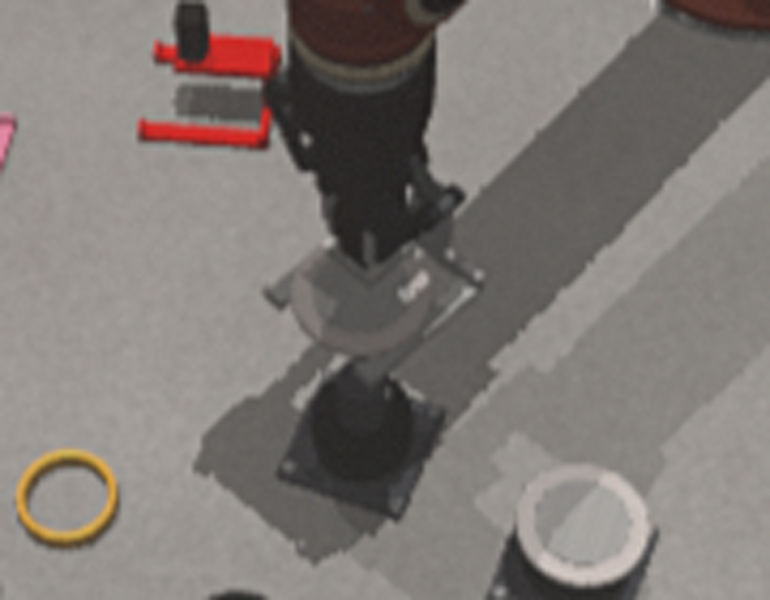

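The cap is off the tall lens (bare neck at (365,390)) and sits in the fork. Now I'll carry it to the bin.

Call:
jog_arm(
  targets=[
    [[0.2,0.33,0],[0,0,0],0],
    [[0.6,1.0,0],[0,0,0],0],
    [[1.2,2.0,0],[0,0,-0.2],0],
    [[1.9,3.15,0],[0,0,-0.4],0],
    [[2.6,4.3,0],[0,0,-0.6],0],
    [[3.3,5.5,0],[0,0,-0.8],0],
    [[4.0,6.65,0],[0,0,-1.0],0],
    [[4.7,7.8,0],[0,0,-1.2],0],
  ],
)

```text
time: 10.18
tool_pos: [0.5233, 0.1093, 0.2471]
tool_rot: [-0.0, 0.117, 0.993, 0.0]
contact_force: [0.0, 0.4, -3.1]
gripper_width: 0.244
grasp_force: 60.9
```

```bash
python3 g.py 495.5 321.5 245 -8.5
```

```text
t 10.175 pos [523.31043576 109.33188483 247.1123213 ] units [3.05 8.   0.09] turn [ 0.   -0.01 -0.61] F [ 0.02738089  0.42999066 -3.05113961] w 0.24432399126814186 60.88552951812744 j [ 0.07 -0.17  1.8   0.    1.51 -1.27]
```

Call:
jog_arm(
  targets=[
    [[0.5,1.3,0],[0,0,-0.2],0],
    [[1.0,2.6,0],[0,0,-0.4],0],
    [[1.5,3.9,0],[0,0,-0.6],0],
    [[2.0,5.2,0],[0,0,-0.6],0],
    [[2.4,6.4,0],[0,0,-0.6],0],
    [[2.75,7.2,0],[0,0,-0.6],0],
    [[2.95,7.7,0],[0,0,-0.6],0],
    [[3.05,8.0,0],[0,0,-0.6],0],
  ],
)

```text
time: 11.18
tool_pos: [0.4968, 0.3198, 0.2474]
tool_rot: [-0.0, 0.076, 0.997, -0.0]
contact_force: [-0.5, -0.2, -3.2]
gripper_width: 0.243
grasp_force: 60.8
```

Call:
jog_arm(
  targets=[
    [[0,0,0],[0,0,0],0],
    [[0,0,0],[0,0,0],0],
  ],
)

```text
time: 11.42
tool_pos: [0.4973, 0.3187, 0.2475]
tool_rot: [-0.0, 0.077, 0.997, -0.0]
contact_force: [0.1, -0.5, -2.4]
gripper_width: 0.247
grasp_force: 60.8
```

```bash
python3 g.py 495.5 321.5 77 -8.5; python3 - <<'E'
from h import *
p,d=grab_frame("scene"); np.savez("scene4.npz",p=p,d=d); cv2.imwrite("pics/scene4.png",cv2.resize(p[210:370,390:570,::-1],(675,600),interpolation=2))
E
```

```text
t 11.425 pos [497.31512675 318.69322241 247.53977577] units [0.09 0.1  6.82] turn [-0.    0.   -0.04] F [ 0.07635237 -0.53751552 -2.40258336] w 0.2471239783996318 60.811285972595215 j [ 0.44 -0.04  1.68 -0.    1.5  -0.97]
```

View pics/scene4.png

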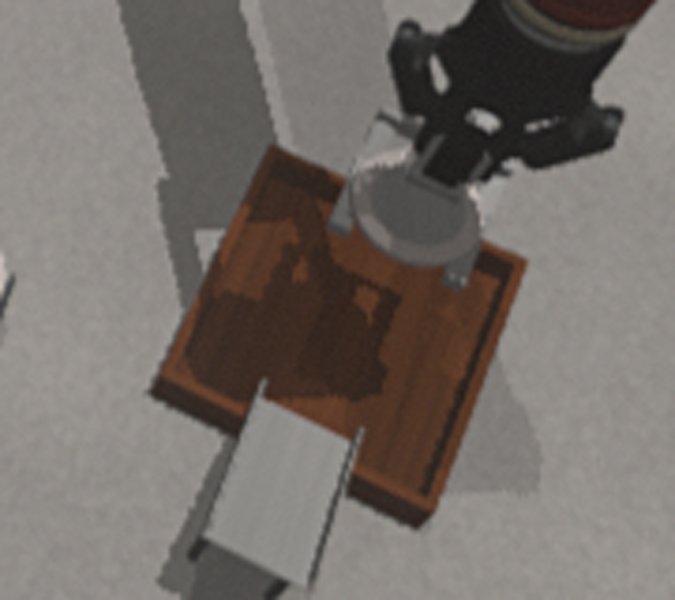

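The cap is still in the fork, with tine tips at (340,222) and (455,275), and the puller is over the bin clear of the chute. Lowering now.

Call:
jog_arm(
  targets=[
    [[0.05,0.05,0.7],[0,0,0],0],
    [[0.1,0.1,1.7],[0,0,0],0],
    [[0.1,0.1,2.7],[0,0,0],0],
    [[0.1,0.1,3.7],[0,0,0],0],
    [[0.1,0.1,4.7],[0,0,0],0],
    [[0.1,0.1,5.4],[0,0,0],0],
    [[0.1,0.1,5.9],[0,0,0],0],
    [[0.1,0.1,5.9],[0,0,0],0],
  ],
)

```text
time: 12.48
tool_pos: [0.4943, 0.3219, 0.0989]
tool_rot: [-0.001, 0.076, 0.997, -0.001]
contact_force: [-0.2, 0.0, -0.9]
gripper_width: 0.247
grasp_force: 60.8
```

Call:
jog_arm(
  targets=[
    [[0,0,0.2],[0,0,0],0],
    [[0,0,0.4],[0,0,0],0],
    [[0,0,0.6],[0,0,0],0],
    [[0,0,0.7],[0,0,0],0],
    [[0,0,0.7],[0,0,0],0],
  ],
)

```text
time: 13.1
tool_pos: [0.4949, 0.3221, 0.0824]
tool_rot: [-0.0, 0.076, 0.997, -0.0]
contact_force: [-0.2, -0.5, -1.9]
gripper_width: 0.248
grasp_force: 60.8
```

```bash
python3 g.py 495.5 321.5 76 -8.5
```

```text
t 13.1 pos [494.89569455 322.14145618  82.39040205] units [-0.03 -0.02  0.26] turn [-0.   -0.   -0.03] F [-0.17805767 -0.51892621 -1.88874548] w 0.24827017057842904 60.84051847457886 j [ 0.45  0.11  1.81  0.    1.22 -0.97]
```

Call:
jog_arm(
  targets=[
    [[0,0,0.08],[0,0,0],0],
    [[0,0,0.16],[0,0,0],0],
    [[0,0,0.2],[0,0,0],0],
    [[0,0,0.2],[0,0,0],0],
  ],
)

```text
time: 13.6
tool_pos: [0.4949, 0.3222, 0.0775]
tool_rot: [-0.0, 0.076, 0.997, -0.0]
contact_force: [-0.9, -0.5, -2.7]
gripper_width: 0.248
grasp_force: 60.8
```

Call:
jog_arm(
  targets=[
    [[0,0,0.05],[0,0,0],0],
    [[0,0,0.1],[0,0,0],0],
    [[0,0,0.1],[0,0,0],0],
  ],
)

```text
time: 13.98
tool_pos: [0.4953, 0.3222, 0.0769]
tool_rot: [0.0, 0.076, 0.997, -0.0]
contact_force: [-4.9, -2.7, 7.2]
gripper_width: 0.249
grasp_force: 62.1
```

Contact is at TCP z 0.0769, exactly the bin floor's height above the original grasp. Releasing.

Call:
jog_arm(
  targets=[
    [[0,0,0],[0,0,0],30],
    [[0,0,0],[0,0,0],40],
    [[0,0,0],[0,0,0],60],
    [[0,0,0],[0,0,0],70],
    [[0,0,0],[0,0,0],70],
  ],
)

```text
time: 14.6
tool_pos: [0.495, 0.3222, 0.075]
tool_rot: [-0.0, 0.076, 0.997, -0.0]
contact_force: [-0.3, -0.6, 0.3]
gripper_width: 0.701
grasp_force: 0.0
```

Call:
jog_arm(
  targets=[
    [[0,0,-0.6],[0,0,0],70],
    [[0,0,-1.5],[0,0,0],70],
    [[0,0,-3],[0,0,0],70],
    [[0,0,-5],[0,0,0],70],
    [[0,0,-6],[0,0,0],70],
    [[2,0,-6],[0,0,0],70],
    [[3,0,-6],[0,0,0],70],
    [[3,0,-6],[0,0,0],70],
  ],
)

```text
time: 15.6
tool_pos: [0.42, 0.334, 0.2264]
tool_rot: [0.001, 0.075, 0.997, 0.001]
contact_force: [0.6, 0.5, 0.4]
gripper_width: 0.697
grasp_force: 0.0
```

```bash
python3 - <<'E'
from h import *
print(state()["tool_pos"])
p,d=grab_frame("scene"); w=pts("scene",d)
q=w[210:370,390:570].reshape(-1,3); k=(abs(q[:,0]-.495)<.03)&(abs(q[:,1]-.322)<.03)&(q[:,2]<.13)
print("handle top z",np.nanpercentile(q[k,2],97)); t=q[k&(q[:,2]>.1)]; print(t.mean(0))
cv2.imwrite("pics/scene5.png",cv2.resize(p[200:370,290:570,::-1],(800,486),interpolation=2))
E
```

```text
[0.41999759 0.33400875 0.22642979]
handle top z 0.1108215840550289
[0.49557996 0.31911694 0.10865344]
```

View pics/scene5.png

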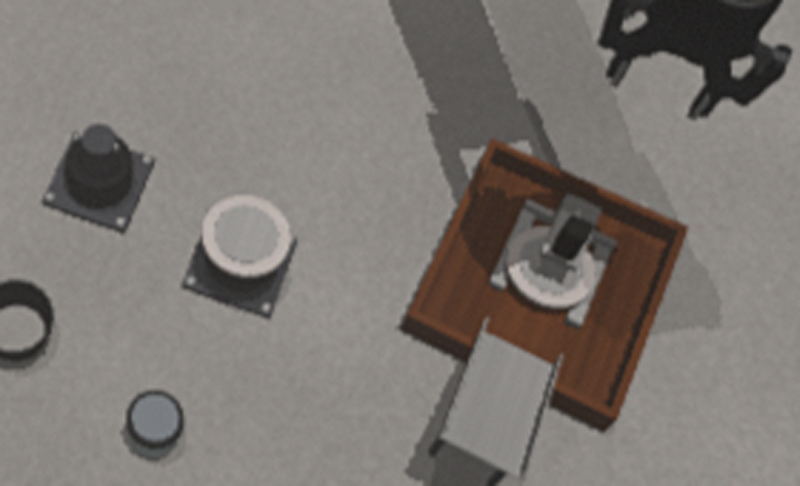

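The puller stands upright in the bin at (555,255) with the cap in its fork. The short lens at (245,240) is still capped, the tall lens at (98,160) is bare, and the gripper is clear.

```bash
python3 -c "
from plant import *
print(job_done())"
```

```text
the job is handed in; nothing more can be done
None
```

The job is handed in at about 16 s: the puller pulled the cap off the taller lens and stands upright on the bin floor with the cap in its fork, the shorter lens is still capped, and the robot is touching nothing.

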